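# Press a circuit module home in a spring-contact test jig

### The arm

A 6-joint arm with a two-finger parallel gripper is mounted at the origin on the work surface. World frame = base frame: x ahead of the robot, y to its left, z up, the work surface at z = 0. Lengths are in m, angles in rad, forces in N, time in s.
With the tool pointing down it reaches from about 0.375 to 0.9 m from the base axis. Payload 3.1 kg.
Tool frame: the origin (TCP) lies at the centre of the arm's flange, where the gripper is bolted on; the fingertips stand robot.tip_extent ahead of it and the grasp point (between the pads) lies 164 mm ahead of it (robot.tip_extent is the distance from the TCP to the fingertips, in m); z points along the fingers, y is the line along which they close (so a half turn about z gives the same grasp; the last joint's range is limited). The gripper opens to 87 mm and grips with 3 to 60 N. Pads are 19 mm wide; open, the fingers measure 117 mm over their backs; the gripper's body (75 mm by 190 mm) begins 51 mm behind the grasp point.
Start: joints at [1.145, 0.527, 1.433, -0, 1.181, -0.178], TCP at [0.153, 0.606, 0.405] pointing down, gripper open.
Joint ranges: [-3.08, 3.08], [-0.75, 2.2], [0.22, 2.44], [-1.43, 4.57], [0, 2.65], [-2.85, 2.85]. Speed limits (rad/s): [2.79, 2.79, 3.14, 3.14, 3.14, 3.14].

### API

Orientations are given as a unit quaternion [x, y, z, w].
In Python, from rig import get_obs, camera, hand_in, cut_out, robot gives the robot as it stands.
- The arm moves only by the tool step_arm, never from a script. Its argument "rows" is a list of rows, each a list of 6 numbers: the shift along the world's x, y, z in m, then the turn, a rotation vector about the world's x, y, z in degrees. A call has 1 to 12 rows; each row shifts and turns the commanded pose from where the row before left it; what a row does not reach is not made up. A row lasts 1/8 s, in which the tool goes at most 62.5 mm and 10.7 degrees, less where a joint would pass 70% of its speed; a pose out of reach is approached as far as the arm can. A call is refused whole if a number of a shift passes 0.0625 or a number of a turn 10.7, either way. A call with a gripper value outside its range is refused whole. "jaw" is the finger opening in m, from 0 to 0.087, set as the call begins (left out, the last holds). The fingers move at their own pace and stop on an object; "squeeze" is the grip in N (left out, the last holds). Time passes only in rows, so rows that do not move let the fingers close. It gives the time, the measured TCP pose, the force, the opening and the grip force at its end, in the units of the state.
- get_obs(): the state, without advancing time (a new reading comes with each control period).
- camera(name): name is "side" or "top" or "wrist"; returns a dict with "pixels" (420x560x3 uint8, blue, green, red), "depth" (420x560 float32, m along the optical axis (not along the pixel's ray), 0 where there is no reading), "fov_y" (degrees; the focal length in pixels is half the picture's height over the tangent of half this angle, whatever the lens; pixels are square), "cx", "cy" (the principal point, pixels), "k1" (the pictures are not rectified: a ray, as slopes to the right and down, at radius r is drawn at 1 + k1 r^2 times it, then the intrinsics apply), "extrinsics" (4x4, takes a point from camera to world coordinates); the wrist camera has in their place "mount" (4x4, takes a point from camera to tool coordinates, whose origin is the TCP and whose axes are the flange's). Camera axes: x right, y up, looking along -z (the intrinsics and any distortion apply to the point x, -y, -z); pixel columns grow to the right and rows downward; lengths in m; the calibration is good to about 2 mm. A picture is of the moment at which its call begins: read the wrist's pose just before it.
- hand_in(): hands the job in; it is judged then, once.
Trained networks look in the newest picture that a camera, given by its name, has taken for a name from the list of things; names that differ only in an ending like _2 or _b are one class to them, and where a whole thing is asked for, a point or a joint stands for the part that bears it (a point fixed in the world has none). Each returns a list of dicts, best first, with "confidence" (0 to 1); they miss things now and then, are a little off and sometimes report something else, mostly with a low value. They report only what shows in the picture. A call takes as long as a camera call. They do not tell look-alikes from the thing itself.
- cut_out(label, camera): "region" (420x560 bool, what is visible of it) and "extent" ([centre column, centre row, width, height] in pixels, round what is visible of it).
The state is a dict: "time": time; "q": joint angles; "joint_velocities": joint speeds; "joint_torque": joint torques, N m; "position": TCP position; "tool_rot": TCP orientation; "ft_force": force on the tool from outside, world axes, zero at the start; "moment": the same for the moment, N m; "grip_width": finger opening in m; "grip_force": force on a finger pad.
Only numpy, scipy, OpenCV 4.12 (cv2) and the standard library are available. Lean on these libraries where they do the work, as an engineer would, in place of code of your own. Each camera call takes 0.05 s, during which the arm holds its last target. There are 200 camera calls.

### The job

Pick up the circuit module (its heat sink makes a good handle), lay it on the bed of the test jig and slide its gold-striped front edge in under the yellow lip until you feel the sprung contact bar, then push it fully home against the spring. Finish while still holding the module there, flat and straight, with the contact bar pressed all the way in: do not let go, because the spring would push it back out. Leave the flux bottle, the brass-wool tip cleaner and the solder spool where they are.

Things in the scene. Friction and masses are not known exactly. Their poses are not given: they have to be found in the camera images.
- board: Circuit module, loose, about 0.12 kg: tan perfboard on a black carrier, one flat piece 100 (x) by 60 (y) by 5 mm thick. Origin: centre of its underside; x points to its front edge (gold stripe on top), z up. A heat sink on its rear half is its handle; the other parts end 6 mm ahead of the origin, 16 mm above the underside. It starts flat on the scorched work board, heat sink up.
- board_edge (a point): Middle of the module's front edge, at its underside (50 mm ahead of board's origin); same axes as the module.
- heatsink (a point): Middle of the top face of the module's finned aluminium heat sink, 25 mm behind the module's origin and 37 mm above its underside; same axes as the module. The heat sink is 30 mm (x) by 24 mm (y) and 32 mm tall above the 5 mm board: pinch it across its 24 mm.
- workboard: Scorched plywood work board, 200 by 140 by 6 mm, fixed to the bench; the module starts on it. Origin: centre of its underside, on the bench.
- jig: Test jig, fixed: grey, 170 (x) by 100 mm (y). Origin: centre of its underside, on the bench; x is the direction of pushing in, the open side looks to -x. Flat bed 10 mm high. Side guides, 18 mm high, stand at y = -32.5 and +32.5 mm from x = -5 mm inwards, and ahead of that flare out to -42 and +42 mm at x = -38 mm. From x = +45 mm a housing rises to 44.5 mm.
- slot (a point): Middle of the slot's mouth, 20 mm ahead of the jig's origin, at bed height (10 mm above the bench), below the front of the yellow lip; same axes as the jig. The slot is 8.5 mm high for the 5 mm module; the lip's top is 24.5 mm above the bench. A yellow entry flap slopes up ahead of the lip, 13 mm long, its upper edge 27 mm above the bench.
- contact (a joint): Travel of the sprung brass contact bar hidden in the slot, m: 0 = out (at rest), 0.008 = all the way in, against its hard stop. At rest its face stands 16 mm behind slot; pressed home, 24 mm. The spring pushes back with 3 N at rest, rising to 7 N fully in. Two red rods come out of the jig's back by as much as the bar is pressed.
- flux: Bystander: small brown flux bottle with a white label and dark blue cap, 32 mm across, 68 mm high. Origin: centre of its underside.
- cleaner: Bystander: round brass tin of brass-wool tip cleaner, 60 mm across, about 37 mm high. Origin: centre of its underside.
- spool: Bystander: blue spool of solder wire standing on its flange, 56 mm across, 36 mm high. Origin: centre of its underside.
Not all that is in view belongs to the job. Of the things like the jig, leave any that is orange; of the rest the smaller one is meant. There is more than one size of the board; the one meant has the size given above.

How it is judged:
On the way, in this order (a step that is already met when the one before it is completed fails the run):
1. the module lies straight on the jig's bed with its front edge under the yellow lip (angle between board's own z axis and vertical below 0.08 rad and angle between the x axis of board and the x axis of jig, either way round below 0.09 rad and y of board_edge in the frame of slot between -0.006 and 0.006 m and z of board_edge in the frame of slot between -0.003 and 0.0035 m and x of board_edge in the frame of slot above 0.004 m), for 0.05 s.
2. the module's edge presses the contact bar all the way in (angle between board's own z axis and vertical below 0.08 rad and angle between the x axis of board and the x axis of jig, either way round below 0.09 rad and y of board_edge in the frame of slot between -0.006 and 0.006 m and z of board_edge in the frame of slot between -0.003 and 0.0035 m and x of board_edge in the frame of slot above 0.021 m and value of joint contact above 0.0065 m), for 0.2 s.
At the end, for the whole second after the job is handed in: Through the last second the module lies flat (0.08 rad) and straight (0.09 rad, 6 mm sideways), its front edge over 21 mm behind the slot's mouth, the contact bar pressed in over 6.5 of 8 mm, fingers pressing on the module (over 2 N), module on the jig (over 3 N), at rest (all of step 2 and contact force between the fingers and board above 2 N and contact force between board and jig above 3 N and linear speed of board below 0.02 m/s); the arm keeps its last pose, push and grip.
It fails at once if the flux bottle is pushed away or knocked over (distance of flux from where it was at the start of the episode above 0.02 m or angle between flux's own z axis and vertical above 0.4 rad).
It fails at once if the tip cleaner is pushed away or knocked over (distance of cleaner from where it was at the start of the episode above 0.02 m or angle between cleaner's own z axis and vertical above 0.4 rad).
It fails at once if the solder spool is pushed away or knocked over (distance of spool from where it was at the start of the episode above 0.02 m or angle between spool's own z axis and vertical above 0.4 rad).
It also fails if it takes over 35 s, if anything falls off the work surface, if the arm or the gripper's body presses on something with over 40 N, if the wrist force passes 120 N, or if a joint passes its speed limit or range.

## Working session

There is one attempt and no reset: what is moved stays moved. The work goes in short steps, Python scripts to look and compute and a tool call to move; the robot and the scene stay as the last step left them, time stands still between calls to the robot, and variables do not carry over. Pictures are saved under pics/ and viewed, at most 10 in all, crops included, and the job is handed in when it is done.

Besides the shell and the picture viewer there is one more tool, called after "Emit:" as name([rows], argument=value, ...), one row to a line, values as JSON. step_arm: Moves the arm, as the interface text tells. Its arguments: {"type":"object","properties":{"rows":{"type":"array"},"jaw":{"type":"number"},"squeeze":{"type":"number"}},"required":["rows"]}

```bash
mkdir -p pics; cat > h.py <<'E'
import numpy as np, cv2
from rig import get_obs, camera, hand_in, cut_out, robot
from scipy.spatial.transform import Rotation as R
def world(c, o=None):
    H,W=c["depth"].shape; f=H/2/np.tan(np.radians(c["fov_y"])/2)
    v,u=np.mgrid[0:H,0:W].astype(np.float64)
    K=np.array([[f,0,c["cx"]],[0,f,c["cy"]],[0,0,1.]])
    p=cv2.undistortPointsIter(np.stack([u.ravel(),v.ravel()],1)[:,None],K,np.array([c["k1"],0,0,0.]),None,None,(3,50,1e-9))[:,0] if hasattr(cv2,"undistortPointsIter") else cv2.undistortPoints(np.stack([u.ravel(),v.ravel()],1)[:,None],K,np.array([c["k1"],0,0,0.]))[:,0]
    d=c["depth"].astype(float); x=p[:,0].reshape(H,W)*d; y=p[:,1].reshape(H,W)*d
    P=np.stack([x,-y,-d],-1)
    if "extrinsics" in c: T=np.array(c["extrinsics"])
    else:
        T=np.eye(4); T[:3,:3]=R.from_quat(o["tool_rot"]).as_matrix(); T[:3,3]=o["position"]; T=T@np.array(c["mount"])
    P=P@T[:3,:3].T+T[:3,3]; P[d==0]=np.nan
    return P
E
python3 - <<'E'
from h import *
o=get_obs(); print(o["time"],o["position"],o["tool_rot"],robot.tip_extent)
for n in ["top","side"]:
    c=camera(n); P=world(c); cv2.imwrite(f"pics/{n}0.png",c["pixels"]); np.savez(f"{n}0.npz",P=P,px=c["pixels"])
    for l in ["board","heatsink","workboard","jig","flux","cleaner","spool"]:
        for r in cut_out(l,n):
            q=P[r["region"]]; q=q[~np.isnan(q[:,0])]
            if len(q)==0: continue
            print(n,l,round(r["confidence"],2),np.round(r["extent"]),"med",np.median(q,0).round(3),"hi",np.percentile(q,97,0).round(3),"lo",np.percentile(q,3,0).round(3))
E
```

```text
0.0 [0.15312617 0.60559643 0.40377737] [ 1.23582005e-01  9.92333770e-01 -1.04122947e-03 -3.04805568e-04] 0.1822
top board 0.87 [235. 285.  59.  58.] med [0.376 0.139 0.007] hi [0.431 0.199 0.053] lo [0.319 0.08  0.002]
top board 0.85 [212. 211.  30.  43.] med [0.562 0.189 0.011] hi [0.608 0.219 0.045] lo [0.516 0.161 0.006]
top heatsink 0.93 [212. 209.  27.  42.] med [0.562 0.187 0.011] hi [0.61  0.217 0.045] lo [0.515 0.161 0.006]
top heatsink 0.66 [230. 287.  60.  57.] med [0.376 0.141 0.007] hi [0.429 0.201 0.053] lo [0.32  0.081 0.001]
top workboard 0.61 [209. 196.  57.  81.] med [0.615 0.198 0.006] hi [0.689 0.26  0.011] lo [0.499 0.126 0.001]
top jig 0.86 [349. 107.  54.  93.] med [ 0.812 -0.166  0.018] hi [ 0.911 -0.106  0.062] lo [ 0.702 -0.228  0.008]
top jig 0.72 [370. 217.  46.  75.] med [ 0.534 -0.202  0.014] hi [ 0.612 -0.155  0.047] lo [ 0.451 -0.25   0.005]
top jig 0.59 [373. 309.  52.  76.] med [ 0.3   -0.206  0.015] hi [ 0.382 -0.154  0.047] lo [ 0.218 -0.259  0.005]
top flux 0.73 [371. 217.  45.  75.] med [ 0.532 -0.202  0.015] hi [ 0.61  -0.155  0.047] lo [ 0.451 -
[... 1117 characters left out ...]
.259  0.007]
side jig 0.7 [206. 366. 112. 105.] med [ 0.298 -0.217  0.013] hi [ 0.377 -0.165  0.047] lo [ 0.218 -0.262  0.009]
side jig 0.67 [425. 239. 124.  99.] med [ 0.815 -0.18   0.016] hi [ 0.911 -0.114  0.06 ] lo [ 0.697 -0.237  0.008]
side flux 0.93 [297. 224.  19.  30.] med [ 0.576 -0.02   0.041] hi [ 0.592 -0.005  0.069] lo [ 0.566 -0.028  0.005]
side flux 0.58 [327. 309. 108.  85.] med [ 0.534 -0.214  0.013] hi [ 0.608 -0.16   0.047] lo [ 0.449 -0.259  0.007]
side cleaner 0.76 [191. 151.  21.  20.] med [0.464 0.341 0.027] hi [0.49  0.371 0.037] lo [0.441 0.327 0.004]
side spool 0.71 [351. 403.  38.  34.] med [ 0.476 -0.372  0.036] hi [ 0.502 -0.348  0.038] lo [ 0.453 -0.396  0.002]
```

```bash
python3 - <<'E'
import cv2,numpy as np
a=cv2.imread("pics/top0.png")[50:360,110:470]; b=cv2.imread("pics/side0.png")[100:420,100:500]
cv2.imwrite("pics/topc.png",cv2.resize(a,None,fx=1.9,fy=1.9,interpolation=cv2.INTER_CUBIC))
cv2.imwrite("pics/sidec.png",cv2.resize(b,None,fx=1.85,fy=1.85,interpolation=cv2.INTER_CUBIC))
E
```

```text
(no output)
```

View pics/topc.png

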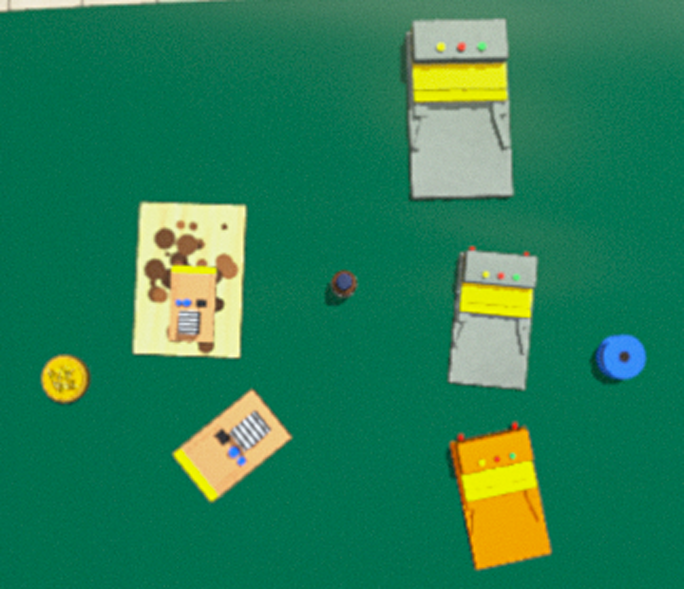

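View pics/sidec.png

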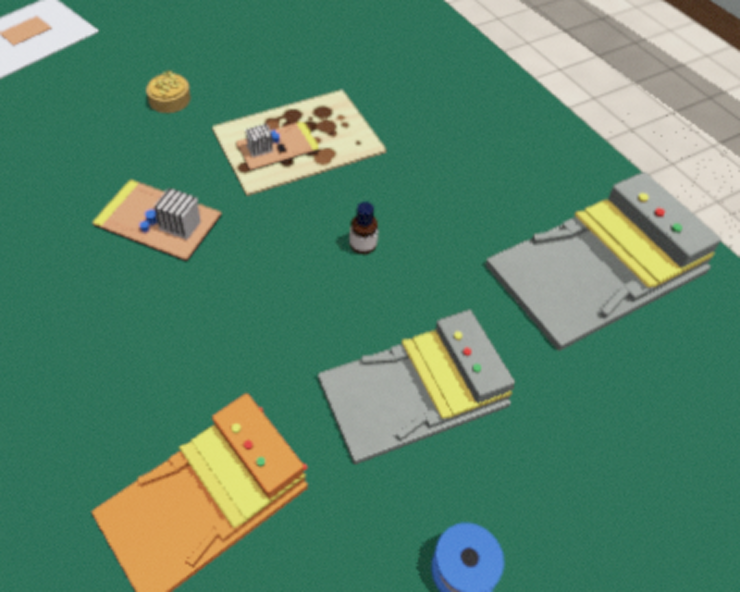

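Candidates:
- **Modules:** the one at top px (212,211) lies on the work board and measures about 100x60 mm, so it fits. The one at (235,285) is bigger and lies on the cloth.
- **Jigs:** (373,309) is orange, and (349,107) is the larger grey one. (370,217) is the smaller grey one, about 170x100 mm, so it is the one meant.

Next I measure both and check them in one enlarged crop.

```bash
python3 - <<'E'
from h import *
def rect(q,n):
    r=cv2.minAreaRect((q[:,:2]*1000).astype(np.float32)); b=cv2.boxPoints(r)
    print(n,len(q),"c",np.round(r[0],1),"size",np.round(r[1],1),"ang",round(r[2],2))
for n in ["top","side"]:
    z=np.load(n+"0.npz"); P=z["P"]; px=z["px"].astype(int); X,Y,Z=P[...,0],P[...,1],P[...,2]
    B=(abs(X-.562)<.07)&(abs(Y-.188)<.05)
    tan=(px[...,2]>px[...,0]+50)
    rect(P[B&(Z>.0085)],n+" board"); rect(P[B&(Z>.035)],n+" hs")
    print(" hs z",np.nanpercentile(Z[B&(Z>.03)],[50,90]), "board z",np.nanmedian(Z[B&(Z>.0085)&(Z<.014)]))
    yel=(px[...,2]>150)&(px[...,1]>130)&(px[...,0]<100)
    ys=P[B&yel]; print(" stripe",np.nanmean(ys,0).round(4))
    J=(abs(X-.532)<.1)&(abs(Y+.204)<.075)
    rect(P[J&(Z>.006)],n+" jig"); rect(P[J&(Z>.04)],n+" housing")
    ys=P[J&yel&(Z>.018)]; rect(ys,n+" lip+flap"); print(" z bed",np.nanmedian(Z[J&(Z>.006)&(Z<.014)]))
a=cv2.imread("pics/top0.png")
c1=cv2.resize(a[180:250,180:250],(390,390),interpolation=cv2.INTER_CUBIC); c2=cv2.resize(a[175:260,328:413],(390,390),interpolation=cv2.INTER_CUBIC)
cv2.imwrite("pics/conf.png",np.hstack([c1,c2]))
E
```

```text
top board 1020 c [562.5 188.3] size [ 98.6 139.6] ang 89.06
top hs 130 c [536.4 190.9] size [23.1 29.3] ang 88.11
 hs z [0.04272982 0.04570622] board z 0.010338266941638752
 stripe [0.5922 0.189  0.0095]
top jig 2699 c [ 533.6 -203.1] size [186.9 142.4] ang 0.77
top housing 571 c [ 595.2 -211.4] size [91.1 40.6] ang 82.65
top lip+flap 570 c [ 563.  -207.5] size [91.2 51.6] ang 83.27
 z bed 0.009780894133598395
side board 790 c [562.5 188.2] size [135.5  98.7] ang 1.1
side hs 116 c [535.9 187. ] size [27.6 29.5] ang 84.28
 hs z [0.04285173 0.04488166] board z 0.011132817732369682
 stripe [0.6033 0.1905 0.0087]
side jig 4881 c [ 534.7 -206.5] size [100.8 179.3] ang 83.09
side housing 954 c [ 594.7 -213.7] size [92.1 41.2] ang 82.99
side lip+flap 251 c [ 574.5 -211.5] size [93.2 75. ] ang 83.8
 z bed 0.010823776676226138
```

View pics/conf.png

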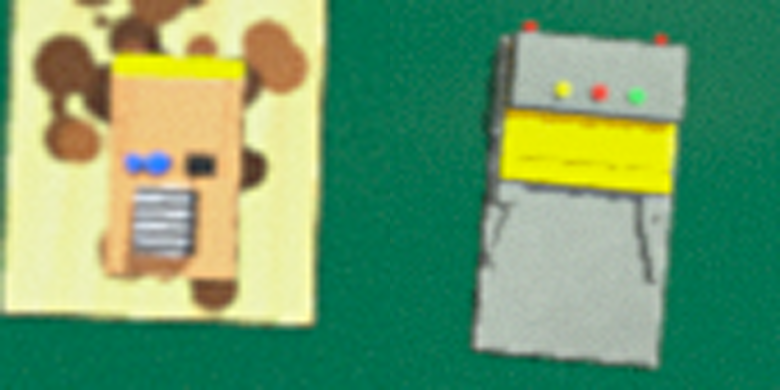

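The crop confirms both: the module's gold edge and the jig's slot both point to world +x, and the jig is yawed about -7°. Moving above the module.

Emit:
step_arm([
  [0.032,-0.035,-0.0045,0,0,1.1],
  [0.032,-0.035,-0.0045,0,0,1.1],
  [0.032,-0.035,-0.0045,0,0,1.1],
  [0.032,-0.035,-0.0045,0,0,1.1],
  [0.032,-0.035,-0.0045,0,0,1.1],
  [0.032,-0.035,-0.0045,0,0,1.1],
  [0.032,-0.035,-0.0045,0,0,1.1],
  [0.032,-0.035,-0.0045,0,0,1.1],
  [0.032,-0.035,-0.0045,0,0,1.1],
  [0.032,-0.035,-0.0045,0,0,1.1],
  [0.032,-0.035,-0.0045,0,0,1.1],
  [0.031,-0.031,-0.0045,0,0,1.1],
], jaw=0.06, squeeze=25)

```text
time: 2.3
position: [0.5374, 0.1885, 0.3508]
tool_rot: [0.009, 1.0, 0.0, 0.0]
ft_force: [0.5, 0.1, -0.0]
grip_width: 0.0601
grip_force: 0.0
```

Emit:
step_arm([
  [0,0,0,0,0,0],
  [0,0,0,0,0,0],
])

```text
time: 2.55
position: [0.5358, 0.19, 0.3506]
tool_rot: [0.009, 1.0, 0.0, -0.001]
ft_force: [-0.8, 0.5, -0.5]
grip_width: 0.0599
grip_force: 0.0
```

```bash
python3 - <<'E'
from h import *
o=get_obs(); c=camera("wrist"); P=world(c,o); px=c["pixels"].astype(int); cv2.imwrite("pics/w1.png",c["pixels"])
print(o["time"],o["position"].round(4) if hasattr(o["position"],"round") else o["position"], R.from_quat(o["tool_rot"]).as_matrix()[:,1].round(4))
X,Y,Z=P[...,0],P[...,1],P[...,2]
def rect(q,n):
    if len(q)<5: print(n,len(q));return
    r=cv2.minAreaRect((q[:,:2]*1000).astype(np.float32)); print(n,len(q),"c",np.round(r[0],1),"size",np.round(r[1],1),"ang",round(r[2],2),"z",np.median(q[:,2]).round(4))
B=(abs(X-.562)<.06)&(abs(Y-.188)<.045)
rect(P[B&(Z>.038)&(Z<.05)],"hs")
m=(B&(Z>.0088)&(Z<.015)).astype(np.uint8); m=cv2.morphologyEx(m,cv2.MORPH_OPEN,np.ones((5,5)));rect(P[m>0],"board")
yel=(px[...,2]>150)&(px[...,1]>130)&(px[...,0]<100)&B
m=cv2.morphologyEx((yel).astype(np.uint8),cv2.MORPH_OPEN,np.ones((3,3)));rect(P[(m>0)&~np.isnan(Z)],"stripe")
E
```

```text
2.55 [0.5358 0.19   0.3506] [1.810e-02 9.998e-01 2.000e-04]
hs 753 c [537.7 189.9] size [24.  30.4] ang 86.48 z 0.0419
board 2125 c [562.7 188.4] size [59.  99.4] ang 86.36 z 0.0099
stripe 893 c [570.  198.9] size [ 72.8 142. ] ang 62.17 z 0.0093
```

View pics/w1.png

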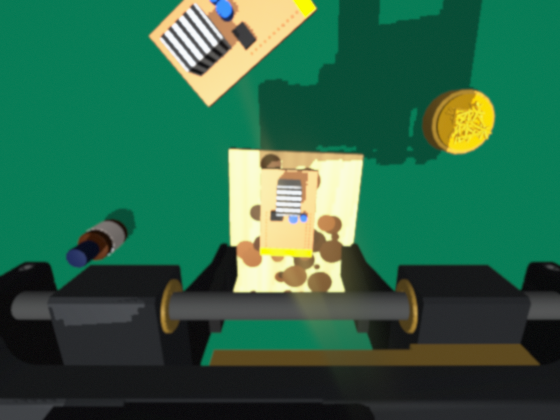

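The wrist view shows the module at (288,210) with its heat sink at (288,195), size 59x99 mm, yaw about -3.5°. Descending and gripping.

Emit:
step_arm([
  [0.0017,0,-0.04,0,0,-2.5],
  [0,0,-0.04,0,0,0],
  [0,0,-0.04,0,0,0],
  [0,0,-0.02,0,0,0],
  [0,0,-0.0135,0,0,0],
  [0,0,0,0,0,0],
  [0,0,0,0,0,0],
])

```text
time: 3.48
position: [0.5382, 0.1903, 0.1982]
tool_rot: [0.03, 1.0, 0.0, 0.001]
ft_force: [0.4, -0.3, 0.4]
grip_width: 0.06
grip_force: 0.0
```

Emit:
step_arm([
  [0,0,0,0,0,0],
  [0,0,0,0,0,0],
  [0,0,0,0,0,0],
  [0,0,0,0,0,0],
  [0,0,0,0,0,0],
], jaw=0.0, squeeze=30)

```text
time: 4.1
position: [0.538, 0.1899, 0.1973]
tool_rot: [0.031, 1.0, -0.0, 0.0]
ft_force: [-0.2, -0.6, 1.9]
grip_width: 0.0236
grip_force: 30.0
```

Emit:
step_arm([
  [0,0,0.02,0,0,0],
  [0,0,0.04,0,0,0],
  [0,0,0.05,0,0,0],
  [0.01,-0.04,0.05,0,0,-0.6],
  [0.014,-0.05,0,0,0,-0.6],
  [0.014,-0.055,0,0,0,-0.6],
  [0.014,-0.055,0,0,0,-0.6],
  [0.014,-0.055,0,0,0,-0.6],
  [0.014,-0.055,0,0,0,-0.6],
  [0.014,-0.05,0,0,0,0],
  [0.006,-0.03,0,0,0,0],
  [0,-0.01,0,0,0,0],
])

```text
time: 5.6
position: [0.6374, -0.2107, 0.3547]
tool_rot: [0.063, 0.998, 0.0, -0.0]
ft_force: [-0.0, 0.8, -1.6]
grip_width: 0.0239
grip_force: 30.0
```

Emit:
step_arm([
  [0,0,0,0,0,0],
  [0,0,0,0,0,0],
  [0,0,0,0,0,0],
])

```text
time: 5.98
position: [0.6375, -0.2071, 0.3556]
tool_rot: [0.061, 0.998, 0.0, -0.0]
ft_force: [1.0, 0.2, -1.2]
grip_width: 0.024
grip_force: 30.0
```

```bash
python3 - <<'E'
from h import *
o=get_obs(); print(o["time"],o["position"],R.from_quat(o["tool_rot"]).as_matrix()[:,1].round(4),o["grip_width"])
def rect(q,n):
    if len(q)<5: print(n,len(q));return
    r=cv2.minAreaRect((q[:,:2]*1000).astype(np.float32)); print(n,len(q),"c",np.round(r[0],1),"size",np.round(r[1],1),"ang",round(r[2],2),"z",np.median(q[:,2]).round(4))
for n in ["wrist","top","side"]:
    c=camera(n); P=world(c,o); px=c["pixels"].astype(int); cv2.imwrite(f"pics/{n}2.png",c["pixels"]); np.savez(n+"2.npz",P=P,px=px)
    X,Y,Z=P[...,0],P[...,1],P[...,2]
    J=(abs(X-.532)<.12)&(abs(Y+.204)<.08)
    op=lambda m:cv2.morphologyEx(m.astype(np.uint8),cv2.MORPH_OPEN,np.ones((3,3)))>0
    rect(P[op(J&(Z>.006)&(Z<.06))],n+" jig"); rect(P[op(J&(Z>.041)&(Z<.05))],n+" housing"); rect(P[op(J&(Z>.021)&(Z<.03))],n+" lip")
    rect(P[op(J&(Z>.0145)&(Z<.0205))],n+" guides")
    # held module
    t=o["position"]; zz=Z-(t[2]-.191)
    H=(abs(X-t[0]-.025)<.09)&(abs(Y-t[1])<.06)
    rect(P[op(H&(zz>-.003)&(zz<.009))],n+" held")
E
```

```text
5.975 [ 0.63751958 -0.20710187  0.35559152] [1.218e-01 9.926e-01 4.000e-04] 0.024029415614665567
wrist jig 18106 c [ 541.5 -206.4] size [100.3 165.5] ang 83.28 z 0.0161
wrist housing 4115 c [ 596.  -212.6] size [91.7 39.7] ang 83.08 z 0.0433
wrist lip 3751 c [ 557.3 -208.2] size [92.3 37.8] ang 83.03 z 0.0233
wrist guides 903 c [ 558.4 -208.6] size [ 94.1 130.6] ang 82.96 z 0.0172
wrist held 5185 c [ 658.6 -208.9] size [59.6 94.4] ang 83.22 z 0.1679
top jig 12 c [ 615.5 -166.1] size [4.6 8.2] ang 82.5 z 0.0113
top housing 0
top lip 0
top guides 0
top held 45 c [ 658.9 -202.3] size [105.8  14.6] ang 17.5 z 0.1689
side jig 4860 c [ 534.6 -206.4] size [100.5 178.9] ang 83.3 z 0.0136
side housing 921 c [ 594.9 -213.4] size [92.5 41.4] ang 83.83 z 0.0451
side lip 928 c [ 556.9 -208.8] size [92.3 39.7] ang 83.23 z 0.0253
side guides 179 c [ 514.7 -204.1] size [94.3 42.7] ang 82.91 z 0.0181
side held 472 c [ 637.6 -209.2] size [61. 53.] ang 82.41 z 0.1692
```

View pics/wrist2.png

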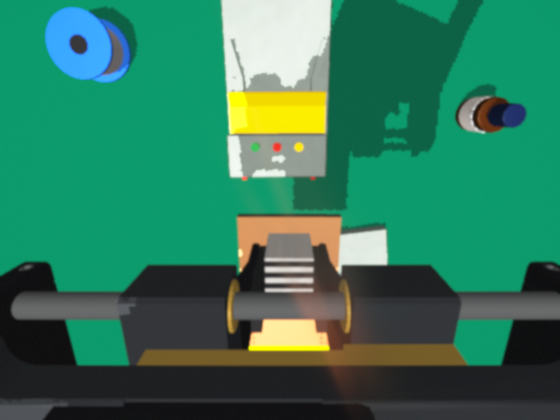

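The wrist view shows the jig at (277,100) and the module held straight between the fingers, with its rear edge at (290,215). The yaws agree within 0.2°. Backing off to the open side and descending.

Emit:
step_arm([
  [-0.025,0.002,0,0,0,0],
  [-0.045,0.003,0,0,0,0],
  [-0.045,0.003,0,0,0,0],
  [-0.045,0.003,-0.01,0,0,0],
  [-0.03,0.002,-0.03,0,0,0],
  [-0.015,0.001,-0.04,0,0,0],
  [0,0,-0.035,0,0,0],
  [0,0,-0.015,0,0,0],
  [0,0,0,0,0,0],
  [0,0,0,0,0,0],
  [0,0,0,0,0,0],
])

```text
time: 7.5
position: [0.4331, -0.1949, 0.2265]
tool_rot: [0.062, 0.998, -0.001, 0.001]
ft_force: [0.2, 0.2, -0.9]
grip_width: 0.0237
grip_force: 30.0
```

```bash
cat > m.py <<'E'
from h import *
o=get_obs(); t=np.array(o["position"])*1000; print(o["time"],t.round(1),R.from_quat(o["tool_rot"]).as_matrix()[:,1].round(4),o["ft_force"])
def rect(q,n):
    if len(q)<5: print(n,len(q));return
    r=cv2.minAreaRect((q[:,:2]*1000).astype(np.float32)); print(n,len(q),"c",np.round(r[0],1),"size",np.round(r[1],1),"ang",round(r[2],2),"z",np.median(q[:,2]).round(4))
ux=np.array([.9927,-.1210]);uy=np.array([.1210,.9927]);s=np.array([551.2,-207.2])
print("edge in slot (arm):",((t[:2]-s)@ux+74.7).round(1),((t[:2]-s)@uy+.4).round(1),"underside",round(t[2]-191.3-10,1))
op=lambda m:cv2.morphologyEx(m.astype(np.uint8),cv2.MORPH_OPEN,np.ones((3,3)))>0
import sys
for n in sys.argv[1:]:
    c=camera(n); P=world(c,o)*1000; px=c["pixels"].astype(int); cv2.imwrite(f"pics/{n}_{int(o['time']*100)}.png",c["pixels"])
    Z=P[...,2]; a=(P[...,:2]-s)@ux; b=(P[...,:2]-s)@uy
    tan=(px[...,2]>px[...,0]+40)&(px[...,2]>px[...,1]+15)&(abs(b)<45)&(a>-140)&(a<-10)&(Z<60)
    tan=op(tan)
    if tan.sum()>20:
        r=cv2.minAreaRect(np.stack([a[tan],b[tan]],1).astype(np.float32)); print(n,"tan in slot frame",np.round(r[0],1),np.round(r[1],1),round(r[2],1),"z",np.median(Z[tan]).round(1),"a",np.percentile(a[tan],[2,98]).round(1),"b",np.percentile(b[tan],[2,98]).round(1))
E
python3 m.py side wrist
```

```text
7.5 [ 433.1 -194.9  226.5] [ 0.1232  0.9924 -0.0014] [ 0.19426781  0.20656893 -0.94295724]
edge in slot (arm): -44.0 -1.7 underside 25.2
wrist tan in slot frame [-96.4  -1.8] [73.7 87.2] 90.0 z 38.9 a [-139.4  -54.3] b [-30.2  27.1]
```

Emit:
step_arm([
  [0,0.0016,-0.012,0,0,0],
  [0,0,-0.008,0,0,0],
  [0,0,-0.003,0,0,0],
  [0,0,0,0,0,0],
  [0,0,0,0,0,0],
])

```text
time: 8.22
position: [0.4327, -0.1931, 0.2024]
tool_rot: [0.062, 0.998, -0.0, 0.0]
ft_force: [-0.7, -0.2, -1.7]
grip_width: 0.0239
grip_force: 30.0
```

Emit:
step_arm([
  [0,0,-0.0015,0,0,0],
  [0,0,0,0,0,0],
])

```text
time: 8.48
position: [0.4327, -0.1932, 0.2013]
tool_rot: [0.062, 0.998, -0.0, 0.0]
ft_force: [-0.5, -0.2, 1.3]
grip_width: 0.0236
grip_force: 30.0
```

```bash
python3 m.py side wrist
```

```text
8.475 [ 432.7 -193.2  201.3] [ 1.236e-01  9.923e-01 -4.000e-04] [-0.46752201 -0.15915103  1.31917351]
edge in slot (arm): -44.6 -0.0 underside -0.0
wrist tan in slot frame [-96.8   0.1] [86.3 64.8] 0.0 z 13.6 a [-139.4  -55.2] b [-28.5  28.8]
```

Contact with the bed is felt. Sliding in.

Emit:
step_arm([
  [0.0099,-0.0012,0,0,0,0],
  [0.0099,-0.0012,0,0,0,0],
  [0.0099,-0.0012,0,0,0,0],
  [0.0069,-0.0008,0,0,0,0],
  [0.005,-0.0006,0,0,0,0],
  [0.005,-0.0006,0,0,0,0],
  [0.005,-0.0006,0,0,0,0],
  [0,0,0,0,0,0],
  [0,0,0,0,0,0],
])

```text
time: 9.7
position: [0.4846, -0.1992, 0.2013]
tool_rot: [0.062, 0.998, -0.0, 0.0]
ft_force: [-0.3, 1.4, 5.3]
grip_width: 0.0239
grip_force: 30.0
```

```bash
python3 m.py side wrist
```

```text
9.7 [ 484.6 -199.2  201.3] [ 1.234e-01  9.924e-01 -2.000e-04] [-0.32901843  1.40854958  5.3026971 ]
edge in slot (arm): 7.6 0.3 underside -0.0
side tan in slot frame [-86.1  -1.3] [13.  57.8] 0.8 z 16.1 a [-92.2 -80.3] b [-29.3  25.4]
wrist tan in slot frame [-51.3   0.5] [82.6 61.8] 0.1 z 13.7 a [-92.  -11.1] b [-28.3  29.4]
```

Front edge is under the lip by about 8 mm and straight. On to the contact bar.

Emit:
step_arm([
  [0.004,-0.0005,0,0,0,0],
  [0.004,-0.0005,0,0,0,0],
  [0.002,-0.0003,0,0,0,0],
  [0,0,0,0,0,0],
  [0,0,0,0,0,0],
])

```text
time: 10.42
position: [0.4933, -0.2003, 0.2013]
tool_rot: [0.062, 0.998, 0.0, -0.001]
ft_force: [-5.2, -0.2, 7.8]
grip_width: 0.0236
grip_force: 30.0
```

Emit:
step_arm([
  [0.002,-0.0003,0,0,0,0],
  [0.002,-0.0002,0,0,0,0],
  [0,0,0,0,0,0],
  [0,0,0,0,0,0],
])

```text
time: 10.92
position: [0.4961, -0.2005, 0.2013]
tool_rot: [0.061, 0.998, 0.001, -0.003]
ft_force: [-9.5, -0.3, 10.7]
grip_width: 0.0238
grip_force: 30.0
```

Emit:
step_arm([
  [0.001,-0.0001,0,0,0,0],
  [0.001,-0.0001,0,0,0,0],
  [0,0,0,0,0,0],
  [0,0,0,0,0,0],
])

```text
time: 11.42
position: [0.4976, -0.2007, 0.2012]
tool_rot: [0.061, 0.998, 0.001, -0.004]
ft_force: [-10.6, -1.1, 12.3]
grip_width: 0.0239
grip_force: 30.0
```

```bash
python3 m.py side wrist
```

```text
11.425 [ 497.6 -200.7  201.2] [0.1224 0.9925 0.002 ] [-10.56865143  -1.09576164  12.25767967]
edge in slot (arm): 20.7 0.4 underside -0.1
side tan in slot frame [-72.9  -0.5] [59.4 15.9] 89.4 z 16.0 a [-80.7 -66.6] b [-28.9  26.2]
wrist tan in slot frame [-46.5   1. ] [62.  69.1] 89.8 z 13.7 a [-80.5 -13.1] b [-28.   30.1]
```

Emit:
step_arm([
  [0.002,-0.0002,0,0,0,0],
  [0.002,-0.0003,0,0,0,0],
  [0,0,0,0,0,0],
  [0,0,0,0,0,0],
], squeeze=45)

```text
time: 12.02
position: [0.501, -0.201, 0.2012]
tool_rot: [0.061, 0.998, 0.002, -0.005]
ft_force: [-12.0, -1.7, 12.8]
grip_width: 0.0238
grip_force: 45.0
```

Emit:
step_arm([
  [0.0015,-0.0002,0,0,0,0],
  [0,0,0,0,0,0],
  [0,0,0,0,0,0],
])

```text
time: 12.4
position: [0.5022, -0.2011, 0.2012]
tool_rot: [0.061, 0.998, 0.002, -0.005]
ft_force: [-13.5, -1.7, 13.2]
grip_width: 0.024
grip_force: 45.0
```

```bash
python3 m.py side wrist; ls -t pics | head -3
```

```text
12.4 [ 502.2 -201.1  201.2] [0.1223 0.9925 0.0027] [-13.54062447  -1.74533978  13.16740151]
edge in slot (arm): 25.3 0.5 underside -0.1
side tan in slot frame [-69.    1.6] [16.  61.8] 0.6 z 16.1 a [-76.7 -61.9] b [-28.6  27.5]
wrist tan in slot frame [-44.4   1.2] [64.9 61.8] 0.1 z 13.7 a [-76.3 -13.1] b [-27.8  30.3]
wrist_1240.png
side_1240.png
wrist_1142.png
```

Emit:
step_arm([
  [0.001,-0.0001,0,0,0,0],
  [0.001,-0.0001,0,0,0,0],
  [0,0,0,0,0,0],
  [0,0,0,0,0,0],
])

```text
time: 13.0
position: [0.5033, -0.2013, 0.2012]
tool_rot: [0.061, 0.998, 0.002, -0.007]
ft_force: [-16.7, -2.8, 14.6]
grip_width: 0.0236
grip_force: 45.0
```

```bash
python3 m.py side wrist; python3 - <<'E'
import cv2,glob,os
f=sorted(glob.glob("pics/side_*"),key=os.path.getmtime)[-1]
cv2.imwrite("pics/fin.png",cv2.resize(cv2.imread(f)[230:380,230:430],(800,600),interpolation=cv2.INTER_CUBIC))
E
```

```text
13.0 [ 503.3 -201.3  201.2] [0.1218 0.9925 0.0031] [-16.69559249  -2.84171781  14.63503337]
edge in slot (arm): 26.5 0.5 underside -0.1
side tan in slot frame [-70.4   1.1] [15.6 62.6] 5.6 z 15.9 a [-75.9 -60.9] b [-28.5  27.5]
wrist tan in slot frame [-44.2   1. ] [61.8 64.4] 89.2 z 13.8 a [-75.8 -13.1] b [-27.8  30.3]
```

View pics/fin.png

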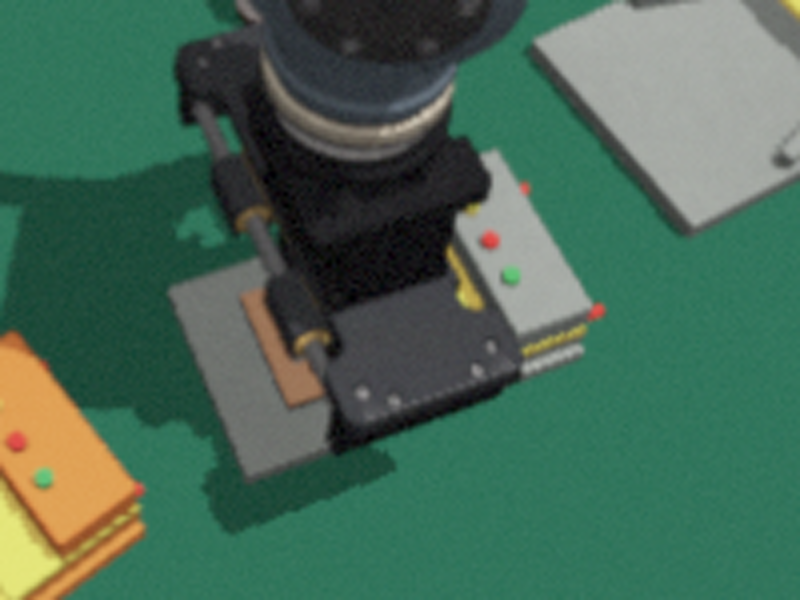

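The red rods are out at the jig's back, at crop (598,312) and (525,188), and the force is rising faster. One more push will confirm the hard stop.

Emit:
step_arm([
  [0.001,-0.0001,0,0,0,0],
  [0.001,-0.0001,0,0,0,0],
  [0,0,0,0,0,0],
  [0,0,0,0,0,0],
])

```text
time: 13.6
position: [0.5042, -0.2014, 0.2012]
tool_rot: [0.061, 0.998, 0.002, -0.009]
ft_force: [-19.5, -4.2, 17.3]
grip_width: 0.0236
grip_force: 45.0
```

```bash
python3 m.py side wrist
```

```text
13.6 [ 504.2 -201.4  201.2] [0.1212 0.9926 0.0036] [-19.5140177   -4.24799072  17.34178942]
edge in slot (arm): 27.3 0.4 underside -0.1
side tan in slot frame [-67.5   0.2] [58.8 17.2] 89.7 z 15.9 a [-75.7 -60.9] b [-28.6  27.1]
wrist tan in slot frame [-44.2   1.1] [61.9 64.4] 89.5 z 13.7 a [-75.8 -13. ] b [-27.8  30.3]
```

The module no longer advances (rear edge steady at -75.8 mm) while the force keeps rising, so it is on the hard stop, flat and straight. Handing in.

```bash
python3 -c "
from rig import hand_in; print(hand_in())"
```

```text
the job is handed in; nothing more can be done
None
```

I handed the job in with the module still gripped, flat and straight in the small grey jig, and pushed against the contact bar's hard stop. The hand-in returned no verdict. At the last reading, 13.6 s in, the front edge was about 24 mm past the slot's mouth. The flux bottle, tip cleaner and spool were never approached, but I did not re-measure their positions at the end.

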